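# Hang the tap funnel in the side-open ring over the beaker

### The job

First slide the stand's carriage along its track until the open ring is centred over the glass beaker. Then take the stoppered funnel with the tap out of the wire rack and hang it upright in that ring: bring its bare stem in through the ring's gap from the side, lower it gently until the cone rests in the ring, and only then let go - do not drop it or press it down hard, and leave the beaker, the plain filter funnel, the porcelain dish and the timer where they are.

Things in the scene. Friction and masses are not known exactly. Their poses are not given: they have to be found in the camera images.
- station: Fixed aluminium track, 50 x 320 x 12 mm with a black stop at each end, lying along its own y axis; origin at the centre of its underside. On it runs the carriage: 56 x 50 mm block, steel rod of 12 mm diameter, black grip on top. A clamp on the rod carries an 8 mm arm along the track's -x with the open ring at its end. The clamp holds its height under load.
- carriage (a joint): Position of the carriage along the track's +y, 0 to 0.18 m; it stays where it is left. Pushing it takes about 3 N.
- carriage_grip (a point): Centre of the black grip block on top of the carriage's rod, 24 (x) x 26 (y) x 36 mm high, its top 207 mm above the bench. Axes as the track's. It moves with the carriage.
- ring_axis (a point): Point at bench height straight below the centre of the level open ring, 110 mm from the rod on the track's -x side; axes as the track's; moves with the carriage. Ring: 8 mm round steel bar, inner diameter 36 mm, with a 20 mm gap facing the track's -x. Its height is NOT known: set by hand, bar centre anywhere from 118 to 154 mm above the bench; find it by touch or sight.
- beaker: Low glass beaker, 84 mm diameter, 60 mm high, loose on the bench beside the track; origin at the centre of its underside.
- rack: Fixed steel wire rack, 100 x 220 mm foot, with two closed level rings (8 mm bar, inner diameter 56 mm, bar centre 130 mm above the bench) at y = +60 and -60 mm of its own axes; origin at the centre of its underside. The rings' rear posts stand at x = +50 mm and end at the height of the rings. One ring holds the tap funnel, the other the plain filter funnel.
- funnel: The tap funnel, one rigid stoppered piece, glass, 200 mm tall, 0.17 to 0.35 kg, hanging loose in one ring of the rack; z is its upright axis, origin at the stem's tip. Tap 14 to 28 mm above the tip: a 14 mm cylinder along y, 44 mm long; it passes up through the rack's ring but not down through the open ring. Bulb 64 mm wide, 124 to 150 mm above the tip.
- funnel_stem (a point): Middle of the funnel's bare stem (12 mm diameter, 28 to 88 mm above the tip), 58 mm above the tip. Above the stem the cone widens from 12 mm at 88 mm to 64 mm at 124 mm above the tip; seated in the open ring, the cone's lower end lies about 15 mm below the centre of the ring's bar.
- funnel_head (a point): Centre of the funnel's black square stopper head, 24 x 24 x 26 mm high with faces along the funnel's x and y axes; it lies 187 mm above the stem's tip. Good to grip from above.
- filter_funnel_c (a point): Plain open glass filter funnel, 72 mm mouth, 125 mm tall, its rim 147 mm above the bench, without tap or stopper, loose in the other ring of the rack; point on its axis 70 mm above its tip. Leave it alone.
- dish: White porcelain dish, 84 mm diameter, 35 mm high, loose on the bench; origin at the centre of its underside. Leave it alone.
- timer: White bench timer with a small display, 90 x 60 x 30 mm, loose on the bench; origin at the centre of its underside. Leave it alone.

How it is judged:
On the way, in this order (a step that is already met when the one before it is completed fails the run):
1. the carriage has been slid so that the ring is centred over the beaker (within 12 mm), the funnel still in the rack (horizontal distance between ring_axis and beaker below 0.012 m and horizontal distance between funnel and rack below 0.075 m), for 0.3 s.
2. the funnel hangs upright in the ring, let go (horizontal distance between funnel_head and ring_axis below 0.008 m and angle between funnel_head's own z axis and vertical below 0.1 rad and contact force between funnel and station above 1 N and contact force between the fingers and funnel below 0.05 N), for 0.2 s.
At the end, for the whole second after the job is handed in: The funnel hangs released, upright (within 0.1 rad) and at rest in the open ring: its head is within 8 mm of the ring's axis, its weight is on the stand (over 1 N), and the ring's axis is within 12 mm of the beaker's centre (all of step 2 and horizontal distance between ring_axis and beaker below 0.012 m and linear speed of funnel below 0.02 m/s); the robot touches nothing.
It fails at once if the funnel falls: over 0.3 m/s while the fingers do not touch it (a drop of about 5 mm) (contact force between the fingers and funnel below 0.02 N and linear speed of funnel above 0.3 m/s).
It fails at once if the funnel is pressed on the stand with over 25 N (contact force between funnel and station above 25 N).
It fails at once if the funnel is tipped by over 0.6 rad (angle between funnel_head's own z axis and vertical above 0.6 rad).
It fails at once if the beaker is pushed over 20 mm away (distance of beaker from where it was at the start of the episode above 0.02 m).
It fails at once if the filter funnel, the dish or the timer is moved over 30 mm (distance of any of filter_funnel_c, dish, timer from where it was at the start of the episode above 0.03 m).
It also fails if it takes over 72 s, if anything falls off the work surface, if the arm or the gripper's body presses on something with over 40 N, if the wrist force passes 120 N, or if a joint passes its speed limit or range.

### The arm

A 6-joint arm with a two-finger parallel gripper is mounted at the origin on the work surface. World frame = base frame: x ahead of the robot, y to its left, z up, the work surface at z = 0. Lengths are in m, angles in rad, forces in N, time in s.
With the tool pointing down it reaches from about 0.3 to 0.775 m from the base axis. Payload 14.6 kg.
Tool frame: the origin (TCP) lies at the very end of the fingers, on their centre line; the grasp point (between the pads) lies 19 mm behind it; z points along the fingers, y is the line along which they close (so a half turn about z gives the same grasp; the last joint's range is limited). The gripper opens to 94 mm and grips with 3 to 60 N. Pads are 16 mm wide; open, the fingers measure 119 mm over their backs; the gripper's body (75 mm by 177 mm) begins 78 mm behind the grasp point.
Start: joints at [1.116, 0.3, 1.521, -0, 1.321, -0.067], TCP at [0.208, 0.509, 0.205] pointing down, gripper open.
Joint ranges: [-3.03, 3.03], [-0.79, 2.21], [0.23, 2.52], [-1.04, 4.18], [0, 3.07], [-2.55, 2.55]. Speed limits (rad/s): [2.22, 2.22, 2.57, 3.14, 3.14, 3.14].

### API

Orientations are given as [roll, pitch, yaw] about the fixed x, y, z axes, in that order (R = Rz(yaw) Ry(pitch) Rx(roll)).
In Python, from station import ctrl gives the robot as it stands.
- The arm moves only by the tool move_arm, never from a script. Its argument "increments" is a list of rows, each a list of 7 numbers: the opening, from 0 (shut) to 1 (fully open), then the shift along the tool's x, y, z in units of 50 mm (1.0 is 50 mm), then the turn, a rotation vector about the tool's x, y, z in rad. In form: [[claw, tx, ty, tz, rx, ry, rz], ...]. A call has 1 to 20 rows; each row shifts and turns the commanded pose from where the row before left it, along the tool's axes as they then stand; what a row does not reach is not made up. A row lasts 1/10 s, in which the tool goes at most 50 mm and 8.59 degrees, less where a joint would pass 70% of its speed; a pose out of reach is approached as far as the arm can. A call is refused whole if a number of a shift passes 1 or a number of a turn 0.15, either way. A call with a gripper value outside its range is refused whole. The fingers move at their own pace and stop on an object; "force" is the grip in N (left out, the last holds). Time passes only in rows, so rows that do not move let the fingers close. It gives the time, the measured TCP pose, the force, the opening and the grip force at its end, in the units of the state.
- ctrl.get_obs(): the state, without advancing time (a new reading comes with each control period).
- ctrl.camera(name): name is "scene" or "top"; returns a dict with "color" (400x640x3 uint8, blue, green, red), "K" (3x3 intrinsics, pixels), "distortion" ([k1, k2, p1, p2, k3] as OpenCV has them; the pictures are not rectified), "pose" (4x4, takes a point from camera to world coordinates). Camera axes: x right, y down, z forward; pixel columns grow to the right and rows downward; lengths in m; the calibration is good to about 2 mm. A picture is of the moment at which its call begins. There is no depth.
- ctrl.hand_in(): hands the job in; it is judged then, once.
Trained networks look in a picture, given as the dict that the camera call returned (one of the last four; its "shot" number tells which), for a name from the list of things; names that differ only in an ending like _2 or _b are one class to them, and where a whole thing is asked for, a point or a joint stands for the part that bears it (a point fixed in the world has none). Each returns a list of dicts, best first, with "conf" (0 to 1); they miss things now and then, are a little off and sometimes report something else, mostly with a low value. They report only what shows in the picture. A call takes as long as a camera call.
- ctrl.cut_out(name, picture): "mask" (400x640 bool, what is visible of it) and "centre" ([row, column] in pixels, amid what is visible of it).
The state is a dict: "time_s": time; "qpos": joint angles; "joint_vel": joint speeds; "tau": joint torques, N m; "ee_pos": TCP position; "eef_rot": TCP orientation; "force": force on the tool from outside, world axes, zero at the start; "moment": the same for the moment, N m; "grip_width": finger opening in m; "grip_force": force on a finger pad.
Only numpy, scipy, OpenCV 4.12 (cv2) and the standard library are available. Lean on these libraries where they do the work, as an engineer would, in place of code of your own. Each camera call takes 0.05 s, during which the arm holds its last target. There are 200 camera calls.

## Working session

There is one attempt and no reset: what is moved stays moved. The work goes in short steps, Python scripts to look and compute and a tool call to move; the robot and the scene stay as the last step left them, time stands still between calls to the robot, and variables do not carry over. Pictures are saved under pics/ and viewed, at most 10 in all, crops included, and the job is handed in when it is done.

Besides the shell and the picture viewer there is one more tool, called in YAML: its name, and indented under it one key for each argument. move_arm: Moves the arm, as the interface text tells. Its arguments: {"type":"object","properties":{"increments":{"type":"array","items":{"type":"array","items":{"type":"number"}}},"force":{"type":"number"}},"required":["increments"]}

```bash
ls; mkdir -p pics
cat > h.py <<'E'
import numpy as np, cv2
from station import ctrl
def ray(p,rc):
    u=cv2.undistortPoints(np.array([[[rc[1],rc[0]]]],float),p["K"],np.array(p["distortion"],float))[0,0]
    T=np.array(p["pose"]); d=T[:3,:3]@np.array([u[0],u[1],1]); return T[:3,3],d/np.linalg.norm(d)
def atz(p,rc,z):
    o,d=ray(p,rc); return o+d*(z-o[2])/d[2]
def tri(a,b):
    (o1,d1),(o2,d2)=a,b
    s=np.linalg.lstsq(np.c_[d1,-d2],o2-o1,rcond=None)[0]
    p,q=o1+d1*s[0],o2+d2*s[1]; return (p+q)/2,np.linalg.norm(p-q)
def proj(p,X):
    T=np.linalg.inv(np.array(p["pose"])); r=cv2.Rodrigues(T[:3,:3])[0]
    return cv2.projectPoints(np.array(X,float).reshape(-1,1,3),r,T[:3,3],np.array(p["K"]),np.array(p["distortion"],float))[0][:,0]
E
python3 - <<'E'
from h import *
np.set_printoptions(precision=3,suppress=True)
o=ctrl.get_obs();print(o["time_s"],o["ee_pos"],o["eef_rot"],o["grip_width"])
P={n:ctrl.camera(n) for n in("scene","top")}
for n,p in P.items():
    cv2.imwrite(f"pics/{n}0.png",p["color"]);print(n,np.array(p["pose"])[:3,3],np.array(p["K"])[0,0])
for name in["carriage_grip","beaker","funnel_head","funnel","filter_funnel_c","dish","timer","rack","station"]:
    c={}
    for n,p in P.items():
        r=ctrl.cut_out(name,p)
        for k in r[:2]:
            print(name,n,round(k["conf"],2),np.array(k["centre"]),k["mask"].sum())
        if r:c[n]=ray(p,r[0]["centre"])
    if len(c)==2:print("   tri",*tri(c["scene"],c["top"]))
E
```

```text
pics
0.0 [0.208 0.509 0.205] [-3.14  -0.     2.754] 0.09388983465136455
scene [ 0.987 -0.202  0.865] 384.0444138183602
top [ 0.47  -0.049  0.935] 400.31164817136425
carriage_grip scene 0.88 [202.  390.7] 1110
carriage_grip scene 0.66 [173.9 404.1] 536
carriage_grip top 0.69 [176.8 227.6] 1193
carriage_grip top 0.43 [210.4 368.9] 825
   tri [0.592 0.113 0.115] 0.012624836812184091
beaker scene 0.82 [175.7 403.1] 452
beaker top 0.62 [224.9 197.6] 1048
   tri [0.499 0.196 0.057] 0.0005377020468451061
funnel_head scene 0.86 [204.8 266.1] 969
funnel_head top 0.85 [210.3 366.8] 893
   tri [ 0.515 -0.165  0.143] 0.00588646448624455
funnel top 0.93 [206.6 370.1] 960
filter_funnel_c scene 0.83 [217.  213.2] 844
filter_funnel_c top 0.71 [218.3 427. ] 1003
   tri [ 0.497 -0.284  0.133] 0.0004420104949175051
dish scene 0.75 [287.5 319. ] 1057
dish top 0.9 [132.2 331.7] 1017
   tri [ 0.701 -0.107  0.041] 0.009647936065744144
timer scene 0.63 [177.1 311.2] 770
timer top 0.77 [271.9 296. ] 1128
   tri [ 0.387 -0.017  0.012] 0.006864722452526352
rack scene 0.67 [223.2 249.6] 1049
rack scene 0.55 [216.  213.6] 750
rack top 0.82 [214.  384.9] 1054
   tri [ 0.51  -0.212  0.081] 0.005477430206323837
station scene 0.83 [218.8 396. ] 3114
station scene 0.16 [215.4 215.2] 732
station top 0.88 [176.9 218.6] 3970
   tri [0.602 0.141 0.039] 0.026183647110423768
```

Run:
```python
import cv2
s=cv2.imread("pics/scene0.png");t=cv2.imread("pics/top0.png")
cv2.imwrite("pics/s0c.png",cv2.resize(s[110:320,180:480],None,fx=2.6,fy=2.6,interpolation=2))
cv2.imwrite("pics/t0c.png",cv2.resize(t[100:300,150:460],None,fx=2.5,fy=2.5,interpolation=2))
```

```text
(no output)
```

View pics/s0c.png

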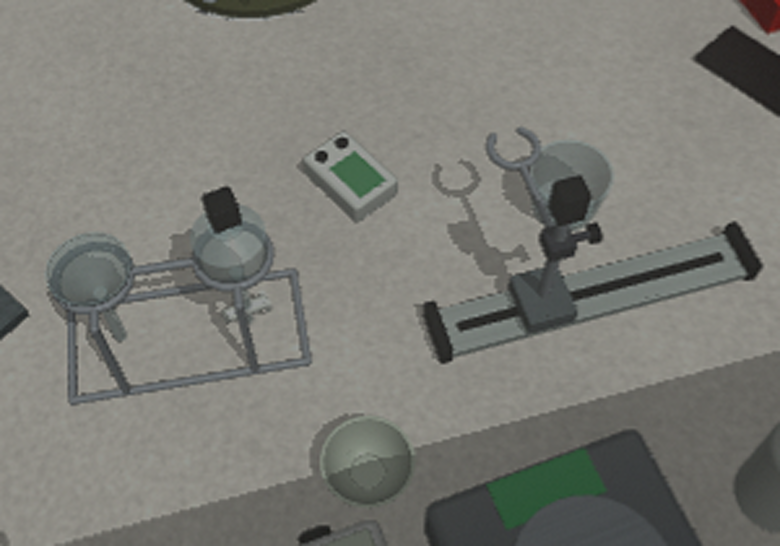

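View pics/t0c.png

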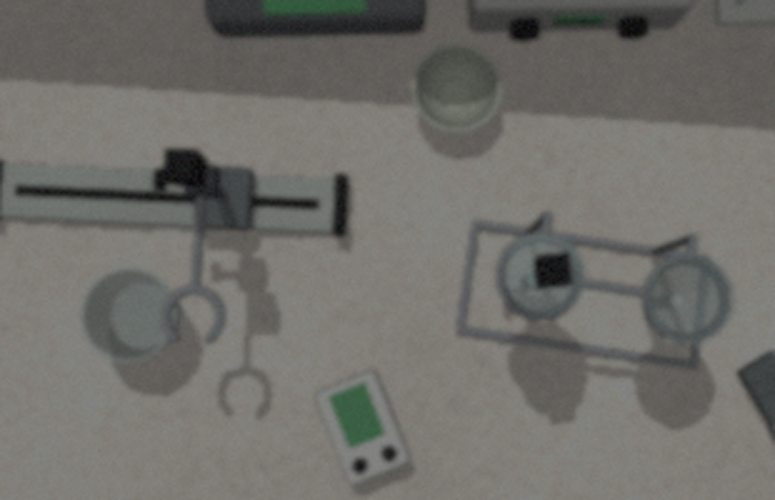

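Scene crop: the stopper is at full px (265,190), the grip at (400,187), and the ring at (377,167) with its gap on the side facing the robot. The beaker is to the right of the ring, towards +y. Top crop: the stopper is at (371,208), the grip at (224,167), the ring at (228,225) and the beaker at about (201,225).

```bash
cat > m.py <<'E'
from h import *
np.set_printoptions(precision=3,suppress=True)
def dark(p,c,rad=14,thr=50):
    g=p["color"].max(2); m=np.zeros_like(g); 
    r,k=int(c[0]),int(c[1]); m[r-rad:r+rad,k-rad:k+rad]=(g[r-rad:r+rad,k-rad:k+rad]<thr)
    n,l,st,ce=cv2.connectedComponentsWithStats(m)
    i=1+np.argmax(st[1:,4]); pts=np.argwhere(l==i)
    return ce[i][::-1],st[i],cv2.minAreaRect(pts[:,::-1].astype(np.float32))
E
python3 - <<'E'
from m import *
P={n:ctrl.camera(n) for n in("scene","top")}
S,T=P["scene"],P["top"]
for nm,a,b in[("head",(190,265),(208,371)),("grip",(187,400),(167,224))]:
    x=dark(S,a);y=dark(T,b);print(nm,x,y);print(tri(ray(S,x[0]),ray(T,y[0])))
# slot ends on track, z 12mm
for nm,r in[("slot",[(176,157.2),(181.6,277.2)])]:
    q=[atz(T,c,.012) for c in r];print(nm,*q,np.degrees(np.arctan2(*(q[0]-q[1])[:2])))
q=[atz(S,c,.012) for c in[(235.4,357),(208.5,457)]];print("slotS",*q,np.degrees(np.arctan2(*(q[1]-q[0])[:2])))
for n,p in P.items():
    for nm in("beaker","station","carriage_grip"):
        r=ctrl.cut_out(nm,p)
        if r: cv2.imwrite(f"pics/m_{n}_{nm}.png",r[0]["mask"]*255); ys,xs=np.where(r[0]["mask"]);print(n,nm,ys.min(),ys.max(),xs.min(),xs.max())
# beaker candidates overlay
import pickle;pickle.dump(P,open("P.pkl","wb"))
big=cv2.resize(T["color"][140:260,130:300],None,fx=4.6,fy=4.6,interpolation=2)
cv2.imwrite("pics/t1.png",big)
E
```

```text
head (array([190.036, 265.024]), array([258, 182,  15,  17, 166], dtype=int32), ((264.9137878417969, 190.0344696044922), (14.855627059936523, 11.327415466308594), 68.19859313964844)) (array([207.841, 370.934]), array([365, 202,  13,  13, 151], dtype=int32), ((371.0, 208.0), (12.0, 12.0), 90.0))
(array([ 0.517, -0.162,  0.202]), np.float64(0.001146460714585141))
grip (array([186.827, 398.695]), array([391, 178,  16,  19, 220], dtype=int32), ((398.5754699707031, 186.76412963867188), (16.345903396606445, 15.796463012695312), 74.05460357666016)) (array([170.584, 224.495]), array([210, 160,  28,  21, 370], dtype=int32), ((223.99417114257812, 170.09339904785156), (27.072175979614258, 19.52440643310547), 3.5763344764709473))
(array([0.596, 0.112, 0.18 ]), np.float64(0.0013225595339608942))
slot [0.615 0.302 0.012] [0.596 0.025 0.012] 4.089643855861169
slotS [0.596 0.026 0.012] [0.616 0.3   0.012] 4.1026777770452325
scene beaker 164 197 384 415
scene station 159 248 343 472
scene carriage_grip 161 237 366 410
top beaker 207 244 182 221
top station 159 236 142 288
top carriage_grip 159 236 211 250[ WARN:0@2.208] global loadsave.cpp:1063 imwrite_ Unsupported depth image for selected encoder is fallbacked to CV_8U.
```

View pics/t1.png

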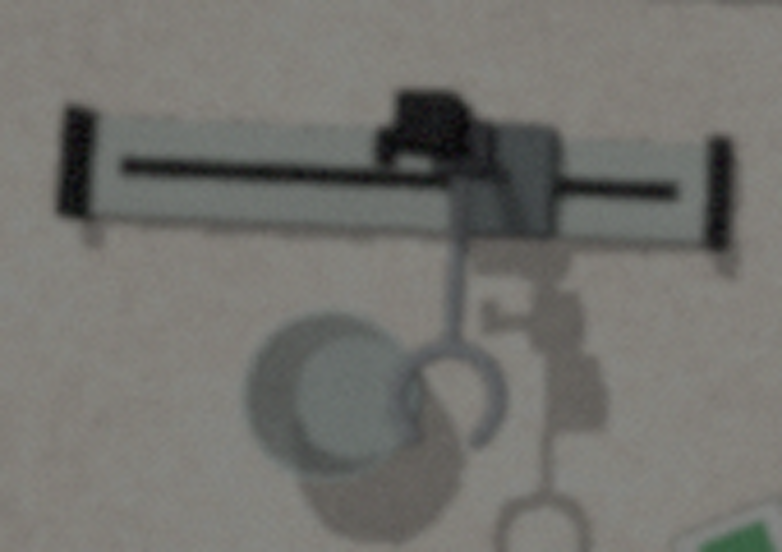

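Enlarged top view: the grip's top face is at about (223.9,166.1) in full px, the ring centre at about (228.5,225.9), and the beaker rim is a circle at about (202.4,225.2) with a radius of 18.9 px, which fits a rim at z=60 mm.

Run:
```python
from m import *
import pickle;P=pickle.load(open("P.pkl","rb"));S,T=P["scene"],P["top"]
th=np.radians(-4.1);X=np.array([np.cos(th),np.sin(th),0]);Y=np.array([-X[1],X[0],0])
b=atz(T,(225.2,202.4),.06);print("beaker",b)
print("grip T",atz(T,(166.1,223.9),.207),"S",atz(S,(186.8,398.7),.193))
print("ring tri",tri(ray(T,(225.9,228.5)),ray(S,(166.9,377.7))))
mid=np.array([.6055,.1635,0])
for nm,g in(("T",atz(T,(166.1,223.9),.207)),("S",atz(S,(186.8,398.7),.193))):
    print(nm,"track coords",(g-mid)@X,(g-mid)@Y)
    r=mid+Y*((g-mid)@Y)-.11*X; print("ring",r,"shift needed along Y",(b-r)@Y,"resid x",(b-r)@X)
c=np.linspace(0,2*np.pi,80)
def circ(o,r,z):return np.c_[o[0]+r*np.cos(c),o[1]+r*np.sin(c),0*c+z]
out=[]
for p,(r0,r1,c0,c1) in((S,(130,260,330,490)),(T,(140,260,130,300))):
    im=cv2.resize(p["color"],None,fx=4,fy=4,interpolation=2)
    def d(pts,col):
        for u in proj(p,pts):cv2.circle(im,tuple(int(v*4+1.5) for v in u),1,col,-1)
    d(circ(b,.042,.06),(0,255,0));d(circ(b,.042,.0),(0,120,0))
    for z,col in((.118,(0,0,255)),(.136,(255,0,0)),(.154,(0,255,255))):d(circ(r,.022,z),col)
    k=mid+Y*((g-mid)@Y)
    d([k+X*a*.012+Y*e*.013+np.array([0,0,h]) for a in(-1,1) for e in(-1,1) for h in(.171,.207)],(255,0,255))
    out.append(im[r0*4:r1*4,c0*4:c1*4])
h=min(o.shape[0] for o in out)
a=np.hstack([o[:h] for o in out]);cv2.imwrite("pics/ov.png",cv2.resize(a,None,fx=.6,fy=.6,interpolation=cv2.INTER_AREA))
```

```text
beaker [0.498 0.185 0.06 ]
grip T [0.6   0.106 0.207] S [0.604 0.107 0.193]
ring tri (array([0.493, 0.116, 0.124]), np.float64(0.0015371743773218685))
T track coords -0.001291584141534064 -0.057275673280064165
ring [0.492 0.114 0.   ] shift needed along Y 0.07100681249394337 resid x 0.0011180626968391545
S track coords 0.002250104147199906 -0.056829713515556976
ring [0.492 0.115 0.   ] shift needed along Y 0.0705608527294362 resid x 0.0011180626968392005
```

View pics/ov.png

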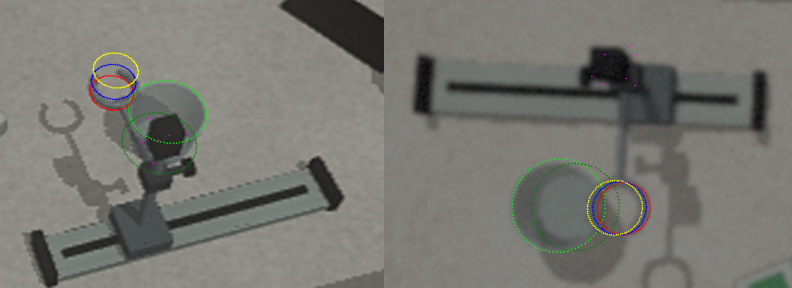

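move_arm:
  increments:
    - [1, 0, 0, -0.4, 0, 0, -0.079]
    - [1, 0, 0, -0.4, 0, 0, -0.079]
    - [1, 0, 0, -0.4, 0, 0, -0.079]
    - [1, 0, 0, -0.4, 0, 0, -0.079]
    - [1, 0, 0, 0, 0, 0, 0]

```text
time_s: 1.9
ee_pos: [0.2083, 0.5098, 0.2879]
eef_rot: [3.138, 0.002, 3.071]
force: [-1.4, 0.7, 0.8]
grip_width: 0.094
grip_force: 0.0
```

move_arm:
  increments:
    - [1, -0.44, -0.39, 0, 0, 0, 0]
    - [1, -0.44, -0.39, 0, 0, 0, 0]
    - [1, -0.44, -0.39, 0, 0, 0, 0]
    - [1, -0.44, -0.39, 0, 0, 0, 0]
    - [1, -0.44, -0.39, 0, 0, 0, 0]
    - [1, -0.44, -0.39, 0, 0, 0, 0]
    - [1, -0.44, -0.39, 0, 0, 0, 0]
    - [1, -0.44, -0.39, 0, 0, 0, 0]
    - [1, -0.44, -0.39, 0, 0, 0, 0]
    - [1, -0.44, -0.39, 0, 0, 0, 0]
    - [1, -0.44, -0.39, 0, 0, 0, 0]
    - [1, -0.44, -0.39, 0, 0, 0, 0]
    - [1, -0.44, -0.39, 0, 0, 0, 0]
    - [1, -0.44, -0.39, 0, 0, 0, 0]
    - [1, -0.44, -0.39, 0, 0, 0, 0]
    - [1, -0.44, -0.39, 0, 0, 0, 0]
    - [1, -0.44, -0.39, 0, 0, 0, 0]
    - [1, -0.44, -0.39, 0, 0, 0, 0]
    - [1, -0.44, -0.39, 0, 0, 0, 0]
    - [1, 0, 0, 0, 0, 0, 0]

```text
time_s: 3.9
ee_pos: [0.5996, 0.1072, 0.2832]
eef_rot: [-3.141, -0.002, 3.064]
force: [0.0, 0.6, -0.6]
grip_width: 0.0941
grip_force: 0.0
```

move_arm:
  increments:
    - [1, 0, 0, 0.4, 0, 0, 0]
    - [1, 0, 0, 0.4, 0, 0, 0]
    - [1, 0, 0, 0.4, 0, 0, 0]
    - [1, 0, 0, 0.4, 0, 0, 0]
    - [1, 0, 0, 0.3, 0, 0, 0]
    - [1, 0, 0, 0.2, 0, 0, 0]
    - [0.2, 0, 0, 0, 0, 0, 0]
    - [0.2, 0, 0, 0, 0, 0, 0]
    - [0.2, 0, 0, 0, 0, 0, 0]
    - [0.2, 0, 0, 0, 0, 0, 0]
    - [0.2, 0, 0, 0, 0, 0, 0]
    - [0.2, 0, 0, 0, 0, 0, 0]
  force: 15

```text
time_s: 5.1
ee_pos: [0.5984, 0.1096, 0.1807]
eef_rot: [3.141, 0.0, 3.07]
force: [0.5, 0.0, 0.6]
grip_width: 0.0492
grip_force: 0.0
```

move_arm:
  increments:
    - [0, 0, 0, 0, 0, 0, 0]
    - [0, 0, 0, 0, 0, 0, 0]
    - [0, 0, 0, 0, 0, 0, 0]
    - [0, 0, 0, 0, 0, 0, 0]
    - [0, 0, 0, 0, 0, 0, 0]
    - [0, 0, 0, 0, 0, 0, 0]

```text
time_s: 5.7
ee_pos: [0.5983, 0.1096, 0.1804]
eef_rot: [-3.142, 0.0, 3.07]
force: [-0.6, -0.3, 0.6]
grip_width: 0.0262
grip_force: 15.0
```

move_arm:
  increments:
    - [0, 0, 0.07, 0, 0, 0, 0]
    - [0, 0, 0.14, 0, 0, 0, 0]
    - [0, 0, 0.14, 0, 0, 0, 0]
    - [0, 0, 0.14, 0, 0, 0, 0]
    - [0, 0, 0.14, 0, 0, 0, 0]
    - [0, 0, 0.14, 0, 0, 0, 0]
    - [0, 0, 0.14, 0, 0, 0, 0]
    - [0, 0, 0.14, 0, 0, 0, 0]
    - [0, 0, 0.14, 0, 0, 0, 0]
    - [0, 0, 0.14, 0, 0, 0, 0]
    - [0, 0, 0.05, 0, 0, 0, 0]
    - [0, 0, 0, 0, 0, 0, 0]
    - [0, 0, 0, 0, 0, 0, 0]

```text
time_s: 7.0
ee_pos: [0.6034, 0.1788, 0.1805]
eef_rot: [3.141, 0.0, 3.07]
force: [3.8, 1.5, -1.0]
grip_width: 0.0254
grip_force: 15.0
```

Run:
```python
from m import *
P={n:ctrl.camera(n) for n in("scene","top")};S,T=P["scene"],P["top"]
a=cv2.resize(S["color"][130:260,330:490],None,fx=3,fy=3,interpolation=2);b=cv2.resize(T["color"][150:260,150:250],None,fx=3.1,fy=3.1,interpolation=2)
h=min(len(a),len(b));cv2.imwrite("pics/after.png",np.hstack([a[:h],b[:h]]))
print(ctrl.get_obs()["ee_pos"],a.shape)
import pickle;pickle.dump(P,open("P.pkl","wb"))
```

```text
[0.603 0.179 0.18 ] (390, 480, 3)
```

View pics/after.png

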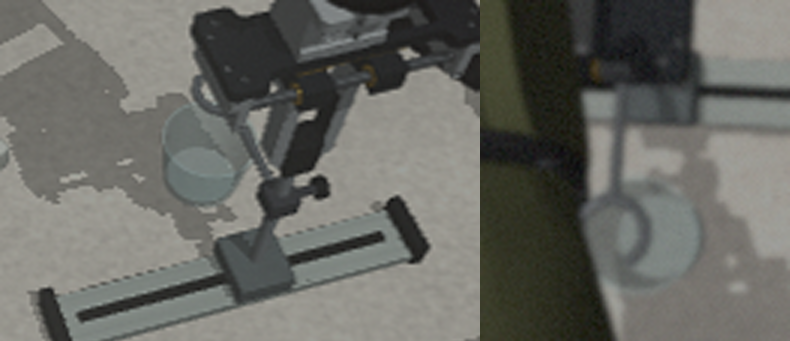

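The ring now sits roughly over the beaker. I'll release the grip and retreat towards the rack, then measure the ring, the beaker and the head's yaw.

move_arm:
  increments:
    - [0.6, 0, 0, 0, 0, 0, 0]
    - [0.6, 0, 0, 0, 0, 0, 0]
    - [0.6, 0, 0, 0, 0, 0, 0]
    - [0.6, 0, 0, 0, 0, 0, 0]
    - [0.6, 0, 0, -0.5, 0, 0, 0]
    - [0.6, 0, 0, -0.5, 0, 0, 0]
    - [1, 0, 0, -0.5, 0, 0, 0]
    - [1, 0, 0, -0.5, 0, 0, 0]
    - [1, 0, 0, -0.4, 0, 0, 0]
    - [1, 0, 0, 0, 0, 0, 0]

```text
time_s: 8.1
ee_pos: [0.6038, 0.1786, 0.3033]
eef_rot: [3.14, 0.004, 3.07]
force: [0.3, -0.3, -0.5]
grip_width: 0.0846
grip_force: 0.0
```

move_arm:
  increments:
    - [1, 0.13, -0.4, 0, 0, 0, 0]
    - [1, 0.13, -0.4, 0, 0, 0, 0]
    - [1, 0.13, -0.4, 0, 0, 0, 0]
    - [1, 0.13, -0.4, 0, 0, 0, 0]
    - [1, 0.13, -0.4, 0, 0, 0, 0]
    - [1, 0.13, -0.4, 0, 0, 0, 0]
    - [1, 0.13, -0.4, 0, 0, 0, 0]
    - [1, 0.13, -0.4, 0, 0, 0, 0]
    - [1, 0.13, -0.4, 0, 0, 0, 0]
    - [1, 0.13, -0.4, 0, 0, 0, 0]
    - [1, 0.13, -0.4, 0, 0, 0, 0]
    - [1, 0.13, -0.4, 0, 0, 0, 0]
    - [1, 0.13, -0.4, 0, 0, 0, 0]
    - [1, 0.13, -0.4, 0, 0, 0, 0]
    - [1, 0, 0, 0, 0, 0, 0]
    - [1, 0, 0, 0, 0, 0, 0]

```text
time_s: 9.7
ee_pos: [0.4923, -0.0942, 0.2997]
eef_rot: [3.141, -0.001, 3.069]
force: [0.1, -0.0, -0.2]
grip_width: 0.0939
grip_force: 0.0
```

```bash
cat > fit.py <<'E'
from m import *
from scipy.optimize import minimize
def boxfit(views,x0,sz):
    # views: (cam, color, centre rc)
    W=[]
    for p,im,c in views:
        r,k=int(c[0])-16,int(c[1])-16
        g=im[r:r+32,k:k+32].max(2).astype(float); bg=100.
        W.append((p,r,k,np.clip((g-75)/(25-75),0,1)))
    def cost(v):
        x,y,z,a=v;C=np.cos(a);s=np.sin(a);e=0
        pts=[(x+C*i*sz[0]-s*j*sz[1],y+s*i*sz[0]+C*j*sz[1],z+h*sz[2]) for i in(-.5,.5) for j in(-.5,.5) for h in(-.5,.5)]
        for p,r,k,m in W:
            q=(proj(p,pts)-[k,r]+.5)*8; hu=cv2.convexHull(q.astype(np.float32))
            R=np.zeros((256,256),np.uint8);cv2.fillConvexPoly(R,np.round(hu*16).astype(np.int32),255,shift=4)
            R=cv2.GaussianBlur(cv2.resize(R,(32,32),interpolation=cv2.INTER_AREA).astype(float)/255,(0,0),.7)
            e+=((R-m)**2).sum()
        return e
    best=None
    for a in np.radians([-25,-10,0,10,25]):
        s=np.array([*x0,a]);sim=np.vstack([s]+[s+d for d in np.diag([.005,.005,.005,.15])])
        r=minimize(cost,s,method="Nelder-Mead",options=dict(initial_simplex=sim,xatol=1e-4,fatol=1e-3))
        if best is None or r.fun<best.fun:best=r
    return best
E
python3 - <<'E'
from fit import *
P={n:ctrl.camera(n) for n in("scene","top")};S,T=P["scene"],P["top"]
s0,t0=cv2.imread("pics/scene0.png"),cv2.imread("pics/top0.png")
r=boxfit([(S,s0,(190,265)),(T,t0,(208,371))],(.517,-.162,.2),(.024,.024,.026));print("head",r.x,np.degrees(r.x[3]),r.fun)
r=boxfit([(T,t0,(208,371))],(.517,-.162,.2),(.024,.024,.026));print("headT",r.x,np.degrees(r.x[3]),r.fun)
o=ctrl.get_obs();print(o["time_s"],o["ee_pos"])
import pickle;pickle.dump(P,open("P.pkl","wb"))
for n,p,q in(("s",S,(130,260,330,490)),("t",T,(140,260,130,260))):
    cv2.imwrite(f"pics/b_{n}.png",cv2.resize(p["color"][q[0]:q[1],q[2]:q[3]],None,fx=2.9,fy=2.9,interpolation=2))
a,b=cv2.imread("pics/b_s.png"),cv2.imread("pics/b_t.png");h=min(len(a),len(b));cv2.imwrite("pics/b.png",np.hstack([a[:h],b[:h]])[:, :800]);print(a.shape)
E
```

```text
head [ 0.517 -0.162  0.2   -0.029] -1.6608159954221238 66.33004210227023
headT [ 0.526 -0.182  0.064  0.085] 4.842866942857208 1.1181908818004813
9.8 [ 0.493 -0.094  0.3  ]
(377, 464, 3)
```

View pics/b.png

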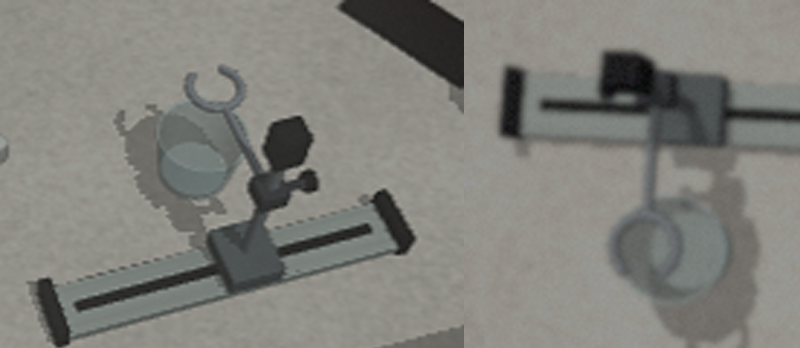

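In the top view the beaker is unchanged at (202.8,225.2) and the ring is at (193.1,225.2). In the scene view the ring is at (404.1,160.3).

Run:
```python
from fit import *
import pickle;P=pickle.load(open("P.pkl","rb"));S,T=P["scene"],P["top"]
R,e=tri(ray(T,(225.2,193.1)),ray(S,(160.3,404.1)));print("ring",R,e,"at .124:",atz(T,(225.2,193.1),.124),atz(S,(160.3,404.1),.124),"beaker",atz(T,(225.2,202.8),.06))
s0,t0=cv2.imread("pics/scene0.png"),cv2.imread("pics/top0.png")
print(s0[190,265],s0[180:200:3,250:282:3].max(2));print(t0[208,355:387].max(1))
for nm,p,im,c in(("S",S,s0,(190,265)),("T",T,t0,(208,371))):
    b=None
    for a in np.radians(range(-45,46,3)):
        pass
    import fit
    # z fixed: wrap
    from scipy.optimize import minimize
    def mk():
        r,k=c[0]-14,c[1]-14;g=im[r:r+28,k:k+28].max(2).astype(float);lo=np.percentile(g,5);hi=np.percentile(g,70);m=np.clip((hi-10-g)/(hi-10-lo),0,1)
        def cost(v):
            x,y,a=v;C,s=np.cos(a),np.sin(a)
            pts=[(x+.012*(C*i-s*j),y+.012*(s*i+C*j),.2+h*.013) for i in(-1,1) for j in(-1,1) for h in(-1,1)]
            q=(proj(p,pts)-[k,r]+.5)*8;hu=cv2.convexHull(q.astype(np.float32));B=np.zeros((224,224),np.uint8)
            cv2.fillConvexPoly(B,np.round(hu*16).astype(np.int32),255,shift=4)
            B=cv2.GaussianBlur(cv2.resize(B,(28,28),interpolation=cv2.INTER_AREA)/255.,(0,0),.7);return ((B-m)**2).sum()
        return cost
    f=mk()
    for a in np.radians([-30,-15,0,15,30]):
        s=np.array([.517,-.162,a]);r=minimize(f,s,method="Nelder-Mead",options=dict(initial_simplex=np.vstack([s,s+[.004,0,0],s+[0,.004,0],s+[0,0,.2]]),xatol=1e-4))
        print(nm,r.x[:2],np.degrees(r.x[2]),r.fun)
```

```text
ring [0.496 0.187 0.122] 0.0003530691379412234 at .124: [0.496 0.186 0.124] [0.498 0.186 0.124] beaker [0.498 0.184 0.06 ]
[45 46 46] [[143 144 142 137 144 149 139 139 138 142 145]
 [150 143 142 151  83  41  37 141 143 139 141]
 [142 146 145  41  45  45  46 136 143 145 141]
 [148 141 144  50  45  46  45  67 125 144 139]
 [143 140 149  82  49  44  43  39 127 127 138]
 [141 141 126 129  41  44  43  41 107 133 126]
 [145 103 124 111  58  38 128 120  99 103 112]]
[121 118 117 119 117 116 119 107  86  53  33  28  26  27  27  20  17  21
  23  23  18  24  40  63  78  85  94 100 110 119 125 129]
S [ 0.516 -0.163] 2.238488270916533 11.38037734054283
S [ 0.516 -0.163] 2.350569402500409 11.406436188010439
S [ 0.516 -0.163] 2.2485794512901816 11.40579412017167
S [ 0.516 -0.163] 2.3381454054322783 11.434014745601553
S [ 0.516 -0.163] 2.5698314892328407 11.53623638454991
T [ 0.517 -0.161] 7.167342191656499 12.634827428851159
T [ 0.517 -0.161] 7.192165087384111 12.603863094046073
T [ 0.517 -0.161] 7.676285834933416 12.567763152984988
T [ 0.517 -0.161] 9.584939623661596 12.704393879317543
T [ 0.517 -0.161] 8.953241417629062 12.56307555692807
```

move_arm:
  increments:
    - [1, 0, 0, 0, 0, 0, -0.08]
    - [1, 0, 0, 0, 0, 0, -0.08]
    - [1, -0.09, -0.35, 0, 0, 0, 0]
    - [1, -0.09, -0.35, 0, 0, 0, 0]
    - [1, -0.09, -0.35, 0, 0, 0, 0]
    - [1, -0.09, -0.35, 0, 0, 0, 0]
    - [1, 0, 0, 0, 0, 0, 0]
    - [1, 0, 0, 0, 0, 0, 0]
    - [1, 0, 0, 0, 0, 0, 0]

```text
time_s: 10.7
ee_pos: [0.5165, -0.1623, 0.3004]
eef_rot: [3.141, -0.0, -3.054]
force: [0.3, -0.4, 0.5]
grip_width: 0.0935
grip_force: 0.0
```

move_arm:
  increments:
    - [1, 0, 0, 0.4, 0, 0, 0]
    - [1, 0, 0, 0.4, 0, 0, 0]
    - [1, 0, 0, 0.4, 0, 0, 0]
    - [1, 0, 0, 0.4, 0, 0, 0]
    - [1, 0, 0, 0.3, 0, 0, 0]
    - [1, 0, 0, 0.2, 0, 0, 0]
    - [1, 0, 0, 0.2, 0, 0, 0]
    - [0.4, 0, 0, 0, 0, 0, 0]
    - [0.4, 0, 0, 0, 0, 0, 0]
    - [0.4, 0, 0, 0, 0, 0, 0]
    - [0.4, 0, 0, 0, 0, 0, 0]
    - [0.4, 0, 0, 0, 0, 0, 0]
    - [0.4, 0, 0, 0, 0, 0, 0]
    - [0.4, 0, 0, 0, 0, 0, 0]
  force: 20

```text
time_s: 12.1
ee_pos: [0.5165, -0.1625, 0.1855]
eef_rot: [-3.142, 0.0, -3.053]
force: [-0.7, 0.5, 0.1]
grip_width: 0.0415
grip_force: 0.0
```

Run:
```python
from m import *
P={n:ctrl.camera(n) for n in("scene","top")}
print(ctrl.get_obs()["ee_pos"])
cv2.imwrite("pics/g.png",cv2.resize(P["scene"]["color"][130:280,190:350],None,fx=3.6,fy=3.6,interpolation=2))
```

```text
[ 0.517 -0.162  0.185]
```

View pics/g.png

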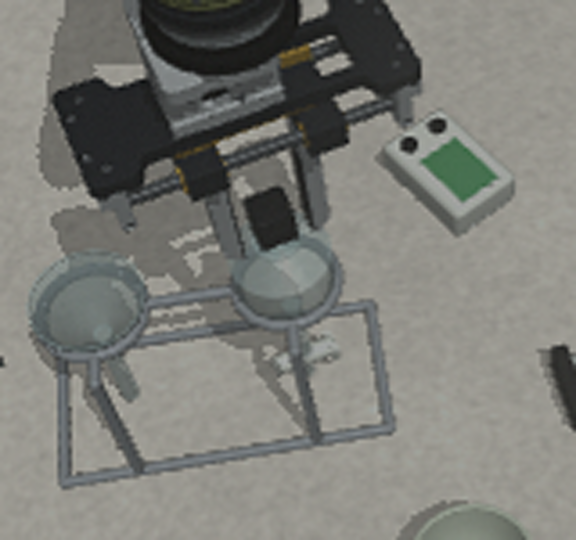

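The stopper, at crop (270,215), is centred between the fingers, so I'll close.

move_arm:
  increments:
    - [0.2, 0, 0, 0, 0, 0, 0]
    - [0.2, 0, 0, 0, 0, 0, 0]
    - [0.2, 0, 0, 0, 0, 0, 0]
    - [0.2, 0, 0, 0, 0, 0, 0]
    - [0, 0, 0, 0, 0, 0, 0]
    - [0, 0, 0, 0, 0, 0, 0]
    - [0, 0, 0, 0, 0, 0, 0]
    - [0, 0, 0, 0, 0, 0, 0]
    - [0, 0, 0, 0, 0, 0, 0]
  force: 20

```text
time_s: 13.1
ee_pos: [0.5165, -0.1624, 0.1855]
eef_rot: [3.142, -0.0, -3.053]
force: [-0.3, 1.4, -0.0]
grip_width: 0.024
grip_force: 19.9
```

move_arm:
  increments:
    - [0, 0, 0, -0.1, 0, 0, 0]
    - [0, 0, 0, -0.1, 0, 0, 0]
    - [0, 0, 0, -0.2, 0, 0, 0]
    - [0, 0, 0, -0.2, 0, 0, 0]
    - [0, 0, 0, 0, 0, 0, 0]
    - [0, 0, 0, 0, 0, 0, 0]
  force: 30

```text
time_s: 13.7
ee_pos: [0.5166, -0.1625, 0.2157]
eef_rot: [-3.141, 0.0, -3.053]
force: [-0.5, 0.5, -2.1]
grip_width: 0.0238
grip_force: 29.9
```

move_arm:
  increments:
    - [0, 0, 0, -0.25, 0, 0, 0]
    - [0, 0, 0, -0.25, 0, 0, 0]
    - [0, 0, 0, -0.25, 0, 0, 0]
    - [0, 0, 0, -0.25, 0, 0, 0]
    - [0, 0, 0, -0.25, 0, 0, 0]
    - [0, 0, 0, -0.25, 0, 0, 0]
    - [0, 0, 0, -0.25, 0, 0, 0]
    - [0, 0, 0, -0.25, 0, 0, 0]
    - [0, 0, 0, -0.25, 0, 0, 0]
    - [0, 0, 0, -0.25, 0, 0, 0]
    - [0, 0, 0, 0, 0, 0, 0]
    - [0, 0, 0, 0, 0, 0, 0]

```text
time_s: 14.9
ee_pos: [0.5165, -0.1625, 0.3403]
eef_rot: [3.142, -0.0, -3.053]
force: [0.0, 0.8, -3.5]
grip_width: 0.0237
grip_force: 29.9
```

Run:
```python
from m import *
P={n:ctrl.camera(n) for n in("scene","top")};print(ctrl.get_obs()["force"])
a=cv2.resize(P["scene"]["color"][60:280,170:400],None,fx=2,fy=2,interpolation=2);b=cv2.resize(P["top"]["color"][120:280,300:460],None,fx=2,fy=2,interpolation=2)
b=cv2.copyMakeBorder(b,0,len(a)-len(b),0,0,0);cv2.imwrite("pics/l.png",np.hstack([a,b]))
```

```text
[-0.691  0.86  -2.796]
```

View pics/l.png

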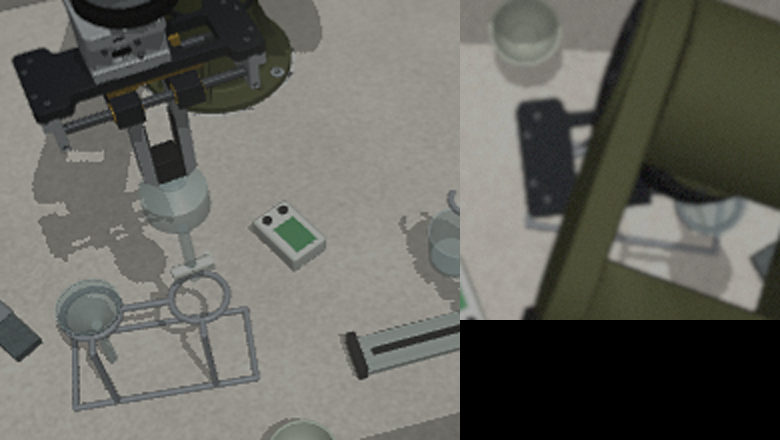

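move_arm:
  increments:
    - [0, 0, 0, 0, 0, 0, 0.08]
    - [0, 0, 0, 0, 0, 0, 0.08]
    - [0, 0.085, 0.203, 0, 0, 0, 0]
    - [0, 0.17, 0.407, 0, 0, 0, 0]
    - [0, 0.17, 0.407, 0, 0, 0, 0]
    - [0, 0.17, 0.407, 0, 0, 0, 0]
    - [0, 0.17, 0.407, 0, 0, 0, 0]
    - [0, 0.17, 0.407, 0, 0, 0, 0]
    - [0, 0.17, 0.407, 0, 0, 0, 0]
    - [0, 0.17, 0.407, 0, 0, 0, 0]
    - [0, 0.17, 0.407, 0, 0, 0, 0]
    - [0, 0.17, 0.407, 0, 0, 0, 0]
    - [0, 0.17, 0.407, 0, 0, 0, 0]
    - [0, 0.17, 0.407, 0, 0, 0, 0]
    - [0, 0.17, 0.407, 0, 0, 0, 0]
    - [0, 0.17, 0.407, 0, 0, 0, 0]
    - [0, 0.17, 0.407, 0, 0, 0, 0]
    - [0, 0.17, 0.407, 0, 0, 0, 0]
    - [0, 0.17, 0.407, 0, 0, 0, 0]
    - [0, 0.085, 0.203, 0, 0, 0, 0]

```text
time_s: 17.0
ee_pos: [0.3961, 0.1943, 0.3403]
eef_rot: [3.141, -0.0, 3.073]
force: [0.2, 0.1, -2.9]
grip_width: 0.0238
grip_force: 29.9
```

move_arm:
  increments:
    - [0, 0, 0, 0.15, 0, 0, 0]
    - [0, 0, 0, 0.25, 0, 0, 0]
    - [0, 0, 0, 0.25, 0, 0, 0]
    - [0, 0, 0, 0.25, 0, 0, 0]
    - [0, 0, 0, 0.25, 0, 0, 0]
    - [0, 0, 0, 0.25, 0, 0, 0]
    - [0, 0, 0, 0.25, 0, 0, 0]
    - [0, 0, 0, 0.13, 0, 0, 0]
    - [0, 0, 0, 0, 0, 0, 0]
    - [0, 0, 0, 0, 0, 0, 0]

```text
time_s: 18.0
ee_pos: [0.3974, 0.193, 0.2518]
eef_rot: [3.141, 0.0, 3.07]
force: [-0.2, -0.1, -2.3]
grip_width: 0.0237
grip_force: 29.9
```

Run:
```python
from m import *
P={n:ctrl.camera(n) for n in("scene","top")};S,T=P["scene"],P["top"]
import pickle;pickle.dump(P,open("P.pkl","wb"))
o=ctrl.get_obs();print(o["ee_pos"],o["eef_rot"])
t=np.array(o["ee_pos"]);
for z in(.251,.163,.125,.1,.079):print(z,"S",proj(S,[t[0],t[1],z])[0],"T",proj(T,[t[0],t[1],z])[0])
a=cv2.resize(S["color"][70:220,320:480],None,fx=4.8,fy=3.9,interpolation=2)
a=cv2.resize(S["color"][70:220,320:480],None,fx=4,fy=4,interpolation=2);cv2.imwrite("pics/e.png",a)
```

```text
[0.397 0.193 0.252] [3.141 0.001 3.07 ]
0.251 S [396.23   93.013] T [166.917 282.696]
0.163 S [390.854 120.382] T [183.542 277.202]
0.125 S [388.785 130.927] T [189.59  275.203]
0.1 S [387.496 137.5  ] T [193.265 273.988]
0.079 S [386.455 142.812] T [196.184 273.023]
```

View pics/e.png

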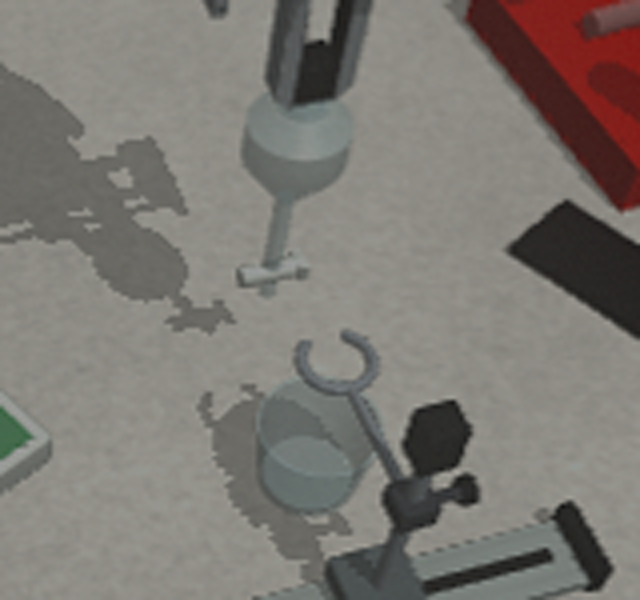

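The stem tip at full px (386.8,143.3) matches the prediction, so the funnel hangs straight. I'll approach the gap.

move_arm:
  increments:
    - [0, -0.1, 0, 0, 0, 0, 0]
    - [0, -0.2, 0, 0, 0, 0, 0]
    - [0, -0.2, 0, 0, 0, 0, 0]
    - [0, -0.2, 0, 0, 0, 0, 0]
    - [0, -0.2, 0, 0, 0, 0, 0]
    - [0, -0.2, 0, 0, 0, 0, 0]
    - [0, -0.1, 0, 0, 0, 0, 0]
    - [0, 0, 0, 0, 0, 0, 0]
    - [0, 0, 0, 0, 0, 0, 0]

```text
time_s: 19.0
ee_pos: [0.4569, 0.1886, 0.2513]
eef_rot: [-3.141, -0.0, 3.07]
force: [0.3, 0.8, -2.7]
grip_width: 0.0238
grip_force: 29.9
```

Run:
```python
from m import *
P={n:ctrl.camera(n) for n in("scene","top")};S,T=P["scene"],P["top"]
o=ctrl.get_obs();t=np.array(o["ee_pos"]);print(t,o["force"])
th=np.radians(-4.1);X=np.array([np.cos(th),np.sin(th),0]);Y=np.array([-X[1],X[0],0])
c=np.radians(np.arange(30,331,6));R=np.array([.497,.1863,.123])
f=5
im=cv2.resize(S["color"],None,fx=f,fy=f,interpolation=2)
pts=[R+.022*(-np.cos(a)*X+np.sin(a)*Y) for a in c]
for u in proj(S,pts):cv2.circle(im,tuple(int(v*f+2) for v in u),1,(0,0,255),-1)
for u in proj(S,[[t[0],t[1],z] for z in np.arange(.08,.17,.004)]):cv2.circle(im,tuple(int(v*f+2) for v in u),1,(0,255,0),-1)
cv2.imwrite("pics/f.png",im[90*f:200*f,350*f:450*f])
```

```text
[0.457 0.189 0.252] [ 0.446  0.024 -2.572]
```

View pics/f.png

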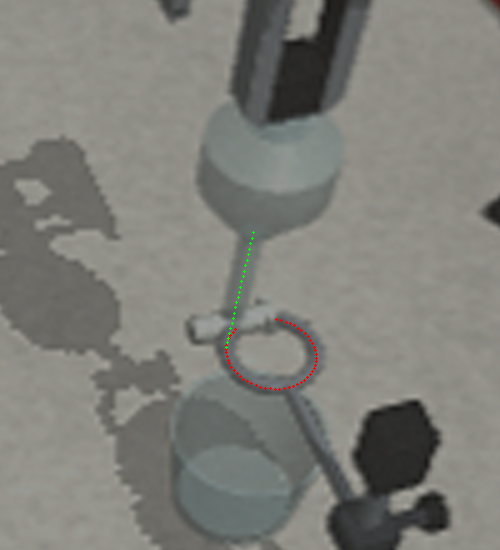

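move_arm:
  increments:
    - [0, -0.1, 0.01, 0, 0, 0, 0]
    - [0, -0.1, 0, 0, 0, 0, 0]
    - [0, -0.1, 0, 0, 0, 0, 0]
    - [0, -0.1, 0, 0, 0, 0, 0]
    - [0, 0, 0, 0, 0, 0, 0]

```text
time_s: 19.6
ee_pos: [0.4776, 0.1876, 0.2513]
eef_rot: [-3.141, -0.0, 3.07]
force: [-0.2, 0.3, -2.8]
grip_width: 0.024
grip_force: 29.9
```

move_arm:
  increments:
    - [0, -0.1, 0, 0, 0, 0, 0]
    - [0, -0.1, 0, 0, 0, 0, 0]
    - [0, -0.1, 0, 0, 0, 0, 0]
    - [0, -0.1, 0, 0, 0, 0, 0]
    - [0, 0, 0, 0, 0, 0, 0]
    - [0, 0, 0, 0, 0, 0, 0]

```text
time_s: 20.2
ee_pos: [0.497, 0.1862, 0.2513]
eef_rot: [-3.142, -0.0, 3.07]
force: [-0.6, -0.5, -3.0]
grip_width: 0.0239
grip_force: 29.9
```

Run:
```python
from m import *
P={n:ctrl.camera(n) for n in("scene","top")};S,T=P["scene"],P["top"]
o=ctrl.get_obs();t=np.array(o["ee_pos"]);print(t,o["force"],o["moment"])
cv2.imwrite("pics/i.png",cv2.resize(S["color"][90:200,350:450],None,fx=5,fy=5,interpolation=2))
```

```text
[0.497 0.186 0.251] [-0.551  0.387 -2.849] [ 0.021  0.019 -0.014]
```

View pics/i.png

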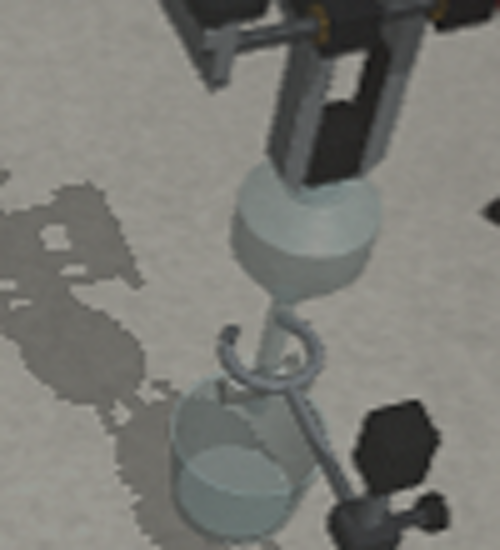

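The stem is inside the ring without contact. I'll lower it, then feel for the seat.

move_arm:
  increments:
    - [0, 0, 0, 0.1, 0, 0, 0]
    - [0, 0, 0, 0.15, 0, 0, 0]
    - [0, 0, 0, 0.15, 0, 0, 0]
    - [0, 0, 0, 0.15, 0, 0, 0]
    - [0, 0, 0, 0.15, 0, 0, 0]
    - [0, 0, 0, 0.1, 0, 0, 0]
    - [0, 0, 0, 0.06, 0, 0, 0]
    - [0, 0, 0, 0, 0, 0, 0]
    - [0, 0, 0, 0, 0, 0, 0]

```text
time_s: 21.2
ee_pos: [0.4971, 0.1863, 0.2087]
eef_rot: [3.141, 0.0, 3.07]
force: [0.7, 0.2, -2.7]
grip_width: 0.0239
grip_force: 29.9
```

move_arm:
  increments:
    - [0, 0, 0, 0.02, 0, 0, 0]
    - [0, 0, 0, 0.02, 0, 0, 0]
    - [0, 0, 0, 0.02, 0, 0, 0]
    - [0, 0, 0, 0.02, 0, 0, 0]
    - [0, 0, 0, 0, 0, 0, 0]

```text
time_s: 21.7
ee_pos: [0.4969, 0.1862, 0.2043]
eef_rot: [-3.142, -0.0, 3.07]
force: [-0.1, -0.3, -2.7]
grip_width: 0.024
grip_force: 29.9
```

move_arm:
  increments:
    - [0, 0, 0, 0.02, 0, 0, 0]
    - [0, 0, 0, 0.02, 0, 0, 0]
    - [0, 0, 0, 0, 0, 0, 0]
    - [0, 0, 0, 0, 0, 0, 0]

```text
time_s: 22.1
ee_pos: [0.497, 0.1862, 0.2024]
eef_rot: [-3.142, -0.0, 3.07]
force: [0.5, 0.0, -3.6]
grip_width: 0.0238
grip_force: 29.9
```

move_arm:
  increments:
    - [0, 0, 0, 0.02, 0, 0, 0]
    - [0, 0, 0, 0.02, 0, 0, 0]
    - [0, 0, 0, 0, 0, 0, 0]
    - [0, 0, 0, 0, 0, 0, 0]

```text
time_s: 22.5
ee_pos: [0.497, 0.1862, 0.2004]
eef_rot: [-3.142, -0.0, 3.07]
force: [0.3, -0.7, -2.2]
grip_width: 0.0239
grip_force: 29.9
```

move_arm:
  increments:
    - [0, 0, 0, 0.02, 0, 0, 0]
    - [0, 0, 0, 0.02, 0, 0, 0]
    - [0, 0, 0, 0, 0, 0, 0]
    - [0, 0, 0, 0, 0, 0, 0]

```text
time_s: 22.9
ee_pos: [0.497, 0.1862, 0.1984]
eef_rot: [-3.142, -0.0, 3.07]
force: [0.7, -0.3, -3.2]
grip_width: 0.0235
grip_force: 29.9
```

move_arm:
  increments:
    - [0, 0, 0, 0.02, 0, 0, 0]
    - [0, 0, 0, 0.02, 0, 0, 0]
    - [0, 0, 0, 0, 0, 0, 0]
    - [0, 0, 0, 0, 0, 0, 0]

```text
time_s: 23.3
ee_pos: [0.497, 0.1863, 0.1964]
eef_rot: [3.142, -0.0, 3.07]
force: [-0.1, -0.4, -2.5]
grip_width: 0.0237
grip_force: 29.9
```

move_arm:
  increments:
    - [0, 0, 0, 0.02, 0, 0, 0]
    - [0, 0, 0, 0, 0, 0, 0]
    - [0, 0, 0, 0, 0, 0, 0]

```text
time_s: 23.6
ee_pos: [0.497, 0.1862, 0.1955]
eef_rot: [-3.142, 0.0, 3.07]
force: [-0.3, 0.4, -2.1]
grip_width: 0.0239
grip_force: 29.9
```

move_arm:
  increments:
    - [0, 0, 0, 0.02, 0, 0, 0]
    - [0, 0, 0, 0, 0, 0, 0]
    - [0, 0, 0, 0, 0, 0, 0]

```text
time_s: 23.9
ee_pos: [0.497, 0.1862, 0.1944]
eef_rot: [-3.142, -0.0, 3.07]
force: [0.2, -0.2, -1.9]
grip_width: 0.024
grip_force: 29.9
```

move_arm:
  increments:
    - [0, 0, 0, 0.02, 0, 0, 0]
    - [0, 0, 0, 0, 0, 0, 0]
    - [0, 0, 0, 0, 0, 0, 0]

```text
time_s: 24.2
ee_pos: [0.4971, 0.1863, 0.1938]
eef_rot: [3.141, 0.001, 3.07]
force: [-0.8, -0.2, 2.8]
grip_width: 0.024
grip_force: 29.9
```

move_arm:
  increments:
    - [0, 0, 0, 0.01, 0, 0, 0]
    - [0, 0, 0, 0, 0, 0, 0]
    - [0, 0, 0, 0, 0, 0, 0]

```text
time_s: 24.5
ee_pos: [0.4972, 0.1863, 0.1937]
eef_rot: [3.141, 0.001, 3.07]
force: [-2.8, 0.3, 6.7]
grip_width: 0.0239
grip_force: 29.9
```

Contact made, with the stand carrying about 9 N. I'll ease off slightly, then release.

move_arm:
  increments:
    - [0, 0, 0, -0.012, 0, 0, 0]
    - [0, 0, 0, 0, 0, 0, 0]
    - [0, 0, 0, 0, 0, 0, 0]
  force: 10

```text
time_s: 24.8
ee_pos: [0.4972, 0.1864, 0.1937]
eef_rot: [3.141, 0.001, 3.07]
force: [0.3, 1.0, 3.3]
grip_width: 0.024
grip_force: 10.0
```

move_arm:
  increments:
    - [0.3, 0, 0, 0, 0, 0, 0]
    - [0.35, 0, 0, 0, 0, 0, 0]
    - [0.5, 0, 0, 0, 0, 0, 0]
    - [0.7, 0, 0, 0, 0, 0, 0]
    - [0.7, 0, 0, 0, 0, 0, 0]
    - [0.8, 0, 0, 0, 0, 0, 0]
    - [0.8, 0, 0, 0, 0, 0, 0]

```text
time_s: 25.5
ee_pos: [0.497, 0.1862, 0.1935]
eef_rot: [-3.142, -0.0, 3.07]
force: [0.4, 0.6, -0.5]
grip_width: 0.0697
grip_force: 0.0
```

Released. I'll raise the arm straight up, back it away, and check.

move_arm:
  increments:
    - [1, 0, 0, -0.1, 0, 0, 0]
    - [1, 0, 0, -0.3, 0, 0, 0]
    - [1, 0, 0, -0.4, 0, 0, 0]
    - [1, 0, 0, -0.4, 0, 0, 0]
    - [1, 0, 0, -0.4, 0, 0, 0]
    - [1, 0, 0, -0.4, 0, 0, 0]
    - [1, 0, 0, -0.2, 0, 0, 0]
    - [1, 0.2, -0.3, 0, 0, 0, 0]
    - [1, 0.2, -0.4, 0, 0, 0, 0]
    - [1, 0.2, -0.4, 0, 0, 0, 0]
    - [1, 0.2, -0.4, 0, 0, 0, 0]
    - [1, 0.2, -0.4, 0, 0, 0, 0]
    - [1, 0.2, -0.4, 0, 0, 0, 0]
    - [1, 0.2, -0.4, 0, 0, 0, 0]
    - [1, 0.2, -0.4, 0, 0, 0, 0]
    - [1, 0, 0, 0, 0, 0, 0]
    - [1, 0, 0, 0, 0, 0, 0]
    - [1, 0, 0, 0, 0, 0, 0]

```text
time_s: 27.3
ee_pos: [0.4063, 0.0378, 0.3034]
eef_rot: [3.141, -0.0, 3.07]
force: [-0.5, -0.3, 0.2]
grip_width: 0.0938
grip_force: 0.0
```

Run:
```python
from m import *
P={n:ctrl.camera(n) for n in("scene","top")};S,T=P["scene"],P["top"]
h=np.array([.497,.186,.208]);a,b=[proj(p,h)[0][::-1] for p in(S,T)];print(a,b)
x,y=dark(S,a,11,75),dark(T,b,11);print(x,y,tri(ray(S,x[0]),ray(T,y[0])))
for n,p in P.items():
    for k in("funnel","beaker"):
        r=ctrl.cut_out(k,p);print(n,k,[(round(q["conf"],2),np.round(q["centre"])) for q in r[:1]])
o=ctrl.get_obs();print(o["time_s"],o["ee_pos"],o["force"])
```

```text
[136.78  410.093] [223.665 179.71 ]
(array([136.474, 410.137]), array([403, 129,  15,  16, 175], dtype=int32), ((410.1723937988281, 136.4310302734375), (14.298541069030762, 13.741456031799316), 68.19859313964844)) (array([223.369, 178.42 ]), array([171, 218,  16,  12, 176], dtype=int32), ((178.5, 223.5), (11.0, 15.0), 90.0)) (array([0.497, 0.187, 0.209]), np.float64(0.0020337905702844457))
scene funnel [(0.95, array([152., 408.]))]
scene beaker [(0.83, array([184., 395.]))]
top funnel [(0.64, array([224., 191.]))]
top beaker [(0.77, array([231., 209.]))]
27.6 [0.406 0.038 0.303] [ 0.376 -0.475  0.218]
```

The head is at (0.497, 0.187, 0.209), upright and centred on the ring axis, with the arm clear.

```bash
python3 -c "
from station import ctrl
print(ctrl.hand_in())"
```

```text
the job is handed in; nothing more can be done
None
```

I handed the job in, with no verdict returned: the ring is over the beaker and the funnel hangs released in it, its head measured about 1 mm from the ring's axis; I viewed 11 pictures, one over the limit of 10.

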